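# Hang the pressed mug on the cooling arm

## Task

The steel mug has just come off the press: take the wire carrier that holds the steel mug by its yellow grip and hang it by its wire bail on the spring-balanced cooling arm, in the black seat between the two orange lips at the arm's tip. The arm sinks under the weight, so ease the carrier down with it, pause and let go only once the arm has settled and carries the load, without letting the arm drop or spring. Leave the carrier with the blue mug alone where it stands.

Things in the scene. Friction and masses are not known exactly. Their poses are not given: they have to be found in the camera images.
- steel_carrier: Loose carrier with a steel mug (rim at z 78 mm), 0.38-0.54 kg. Origin: centre of underside, z up; base 98 mm across. Wire bail, 8 mm thick, in its y-z plane: legs at y = +-45 mm, sloping in above z 115 to a level top bar (y -16 to 16), underside z 140. Yellow grip block 28 x 28 mm on it, z 148 to 204. The arm passes under the bar along the carrier's x, either way round. Mug handle to +x, 57 mm out.
- blue_carrier: The same carrier, same sizes and axes, but with a blue mug: a bystander to leave alone. The two stand side by side, one nearer the robot; both are 204 mm high, so carry one past the other, not over it.
- boom_seat (a point): Centre of the seat's top, where the bail's bar is to rest, about 230 mm up. x: outwards along the arm (tilts up 0.16 rad unloaded); y: across, level. Black bar 24 mm wide, 10 thick, free length 40 mm between two orange lips 12 mm high; the outer lip ends 28 mm beyond this point. Behind it a 14 mm rod runs 280 mm back to the hinge on a 210 mm high stand.
- boom (a joint): Arm hinge, rad: 0 at the upper stop (unloaded start), grows as the tip sinks (0.1 is 28 mm at the seat), lower stop 0.42. Preloaded spring: about 1.5 N at the seat starts it, then 57 N per metre. Under the carrier it rests at about 0.14 to 0.24 (40 to 67 mm lower); then the gripper feels no more of the weight. Lightly damped: let go too high and it drops and bounces.
Not all that is in view belongs to the job. What is shaped like the steel_carrier but brown is not meant.

How it is judged:
By the outcome, as a careful person would: the job done as asked, in the order asked, and still so for the second after the job is handed in, with the robot touching nothing.
It also fails if it takes over 61 s, if anything falls off the work surface, if the arm or the gripper's body presses on something with over 40 N, if the wrist force passes 120 N, or if a joint passes its speed limit or range.

## Robot

A 6-joint arm with a two-finger parallel gripper is mounted at the origin on the work surface. World frame = base frame: x ahead of the robot, y to its left, z up, the work surface at z = 0. Lengths are in m, angles in rad, forces in N, time in s.
With the tool pointing down it reaches from about 0.425 to 0.95 m from the base axis. Payload 3.5 kg.
Tool frame: the origin (TCP) lies at the very end of the fingers, on their centre line; the grasp point (between the pads) lies 19 mm behind it; z points along the fingers, y is the direction in which the jaws open and shut (so a half turn about z gives the same grasp; the last joint's range is limited). The gripper opens to 85 mm and grips with 20 to 120 N. Pads are 22 mm wide; open, the fingers measure 114 mm over their backs; the gripper's body (76 mm by 85 mm) begins 54 mm behind the grasp point. The pads swing forward as they close: fully open they stand 13 mm farther back than shut.
Start: joints at [-1.325, 0.286, 1.577, -0, 1.279, -0.15], TCP at [0.26, -0.623, 0.231] pointing down, gripper open.
Joint ranges: [-2.77, 2.77], [-0.9, 2.22], [0.21, 2.48], [-1.53, 4.67], [0.24, 2.81], [-2.84, 2.84]. Speed limits (rad/s): [2.79, 2.79, 3.14, 3.14, 3.14, 3.14].

## Interface

Orientations are given as a unit quaternion [x, y, z, w].
In Python, from plant import ctrl, eyes, ticket gives the robot as it stands.
- The arm moves only by the tool send_rows, never from a script. Its arguments are lists of equal length, an entry for each row: "translation": the shift along the tool's x, y, z in units of 30 mm (1.0 is 30 mm), a list of three; "rotation": the turn, a rotation vector about the tool's x, y, z in units of 5 degrees (1.0 is 5 degrees), a list of three; "grip": the finger opening in mm, from 0 to 85.4. A call has 1 to 5 rows; each row shifts and turns the commanded pose from where the row before left it, along the tool's axes as they then stand; what a row does not reach is not made up. A row lasts 1/8 s, in which the tool goes at most 62.5 mm and 10.7 degrees, less where a joint would pass 70% of its speed; a pose out of reach is approached as far as the arm can. A call is refused whole if a number of a shift passes 1 or a number of a turn 1, either way. A call with a gripper value outside its range is refused whole. The fingers move at their own pace and stop on an object; "squeeze" is the grip in N (left out, the last holds). Time passes only in rows, so rows that do not move let the fingers close. It gives the time, the measured TCP pose, the force and the opening at its end, in the units of the state.
- ctrl.get_state(): the state, without advancing time (a new reading comes with each control period).
- eyes.read_camera(name): name is "scene" or "side" or "wrist"; returns a dict with "image" (400x640x3 uint8, blue, green, red), "mtx" (3x3 intrinsics, pixels), "xyz" and "orientation" of the camera in the world; the wrist camera has in their place "hand_eye" (4x4, takes a point from camera to tool coordinates, whose origin is the TCP and whose axes are the flange's). Camera axes: x right, y down, z forward; pixel columns grow to the right and rows downward; lengths in m; the calibration is good to about 2 mm. A picture is of the moment at which its call begins: read the wrist's pose just before it. There is no depth.
- ticket.sign_off(): hands the job in, once; it reports no verdict.
The state is a dict: "time": time; "qpos": joint angles; "dq": joint speeds; "joint_efforts": joint torques, N m; "eef_pos": TCP position; "tcp_rot": TCP orientation; "contact_force": force on the tool from outside, world axes, zero at the start; "wrist_torque": the same for the moment, N m; "opening": opening from 0.0 (shut) to 1.0 (fully open).
Only numpy, scipy, OpenCV 4.12 (cv2) and the standard library are available. Lean on these libraries where they do the work, as an engineer would, in place of code of your own. Each camera call takes 0.05 s, during which the arm holds its last target. There are 200 camera calls.

## Working session

There is one attempt and no reset: what is moved stays moved. The work goes in short steps, Python scripts to look and compute and a tool call to move; the robot and the scene stay as the last step left them, time stands still between calls to the robot, and variables do not carry over. Pictures are saved under pics/ and viewed, about 8 in all and at most 12, crops included, and the job is handed in when it is done.

Besides the shell and the picture viewer there is one more tool, called after ">>>" as name(argument=value, ...) on one line, values as JSON. send_rows: Moves the arm, as the interface text tells. Its arguments: {"type":"object","properties":{"translation":{"type":"array"},"rotation":{"type":"array"},"grip":{"type":"array"},"squeeze":{"type":"number"}},"required":["translation","rotation","grip"]}

```bash
ls; mkdir -p pics; cat > h.py <<'E'
import numpy as np, cv2
from scipy.spatial.transform import Rotation as R
from plant import ctrl, eyes, ticket
def cam(n):
    s=ctrl.get_state(); c=eyes.read_camera(n); K=np.array(c["mtx"])
    if n=="wrist":
        T=np.eye(4); T[:3,:3]=R.from_quat(s["tcp_rot"]).as_matrix(); T[:3,3]=s["eef_pos"]
        M=T@np.array(c["hand_eye"]); return c["image"],K,M[:3,3],M[:3,:3]
    o=np.array(c["orientation"]); Rm=R.from_quat(o).as_matrix() if o.size==4 else o.reshape(3,3)
    return c["image"],K,np.array(c["xyz"]),Rm
def ray(K,Rm,uv): d=Rm@np.linalg.solve(K,[uv[0],uv[1],1.]); return d/np.linalg.norm(d)
def plane(K,p,Rm,uv,z): d=ray(K,Rm,uv); return p+d*(z-p[2])/d[2]
def proj(K,p,Rm,X): q=K@(Rm.T@(np.array(X)-p)); return q[:2]/q[2]
def tri(p1,d1,p2,d2):
    A=np.stack([d1,-d2],1); t=np.linalg.lstsq(A,p2-p1,rcond=None)[0]
    a=p1+t[0]*d1; b=p2+t[1]*d2; return (a+b)/2, np.linalg.norm(a-b)
E
python3 - <<'E'
from h import *
for n in ("scene","side","wrist"):
    im,K,p,Rm=cam(n); cv2.imwrite(f"pics/{n}0.png",im); np.savez(f"pics/{n}0.npz",im=im,K=K,p=p,R=Rm)
    print(n,p.round(3),Rm[:,2].round(3),K[0,0])
print(ctrl.get_state())
E
```

```text
pics
scene [0.983 0.525 0.905] [-0.475 -0.575 -0.666] 364.70452780300485
side [0.063 0.75  0.819] [ 0.369 -0.741 -0.561] 383.3275946157855
wrist [ 0.33  -0.592  0.372] [-0.275 -0.113 -0.955] 297.57633102318397
{'time': 0.15, 'qpos': array([-1.32498956e+00,  2.87028285e-01,  1.57786998e+00, -1.50340731e-05,
        1.27860452e+00, -1.49996373e-01]), 'dq': array([ 0.00024082, -0.00273307, -0.00196835,  0.00063794,  0.00081491,
        0.00050571]), 'joint_efforts': array([ 1.00029622e-03, -4.06596136e+01, -2.93143845e+01, -1.65148635e-04,
        3.91721871e-03, -1.26871271e-06]), 'eef_pos': array([ 0.2601428 , -0.62228781,  0.230205  ]), 'tcp_rot': array([ 9.80480439e-01,  1.96614332e-01, -5.29231777e-05, -9.53624748e-04]), 'contact_force': array([-0.16005437, -0.25109295, -0.5363557 ]), 'wrist_torque': array([-0.04387544,  0.0119906 ,  0.00644484]), 'opening': 1.0012129351165944}
```

View pics/scene0.png

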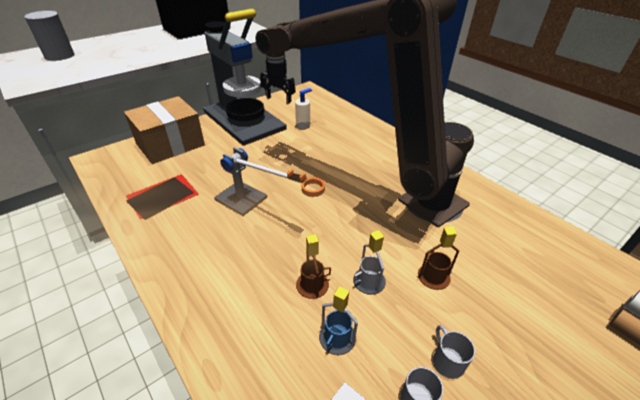

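View pics/side0.png

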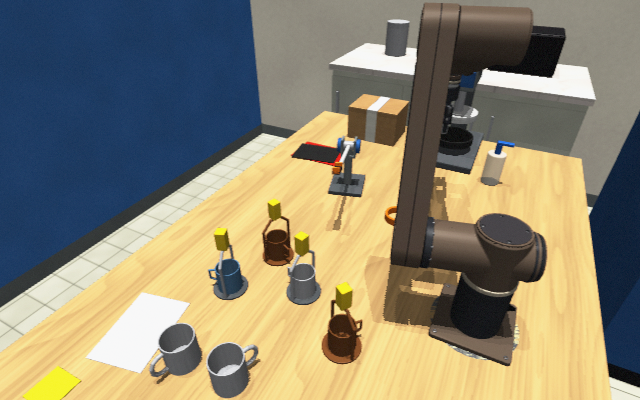

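The scene view shows the steel carrier's yellow grip at (376,241), the blue one at (340,300), brown ones at (312,245) and (448,238), and the boom tip near (297,177). In the side view, steel is at (302,243), blue at (221,240) and the boom tip near (338,168).

```bash
python3 - <<'E'
from h import *
D={n:np.load(f"pics/{n}0.npz") for n in ("scene","side")}
C={}
for n in D:
    im=D[n]["im"]; hsv=cv2.cvtColor(im,cv2.COLOR_BGR2HSV)
    m=cv2.inRange(hsv,(24,170,110),(34,255,255))
    k,l,s,c=cv2.connectedComponentsWithStats(m)
    C[n]=[c[i] for i in range(1,k) if s[i,4]>60]; print(n,[(c[i].round(1),s[i,4]) for i in range(1,k) if s[i,4]>60])
g=lambda n,uv:(D[n]["p"],ray(D[n]["K"],D[n]["R"],uv))
near=lambda n,uv:min(C[n],key=lambda c:np.hypot(*(c-uv)))
for nm,a,b in (("steel",(376,241),(302,243)),("blue",(341,299),(221,240)),("br1",(312,245),(275,210)),("br2",(448,238),(344,296))):
    print(nm,tri(*g("scene",near("scene",a)),*g("side",near("side",b))))
for nm,a,b in (("boomtip",(297,177),(338,168)),("hinge",(235,160),(349,146))):
    print(nm,tri(*g("scene",a),*g("side",b)))
z=lambda n,x,y,w,h,f:cv2.resize(D[n]["im"][y:y+h,x:x+w],None,fx=f,fy=f,interpolation=cv2.INTER_CUBIC)
A=np.vstack([np.hstack([z("scene",220,140,100,75,4),z("side",310,125,100,75,4)]),np.hstack([z("scene",330,225,100,75,4),z("side",260,230,100,75,4)])])
cv2.imwrite("pics/z0.png",A)
E
```

```text
scene [(array([239.1,  12.7]), np.int32(76))]
side [(array([273.8, 208.4]), np.int32(195)), (array([220.2, 238.2]), np.int32(212)), (array([300.3, 241.8]), np.int32(212)), (array([344.5, 294.7]), np.int32(299)), (array([ 52.8, 385.8]), np.int32(1086))]
steel (array([0.52979491, 0.07280777, 0.51068627]), np.float64(0.6064482889205295))
blue (array([0.62325168, 0.19665108, 0.55482563]), np.float64(0.5660276442836811))
br1 (array([0.57817967, 0.05623416, 0.52742884]), np.float64(0.5234194115941481))
br2 (array([0.46139814, 0.13387076, 0.51925044]), np.float64(0.7287343183194573))
boomtip (array([ 0.48278355, -0.19419074,  0.23189668]), np.float64(0.002450771953277717))
hinge (array([ 0.55556141, -0.45684171,  0.17715412]), np.float64(0.0022130505839759035))
```

View pics/z0.png

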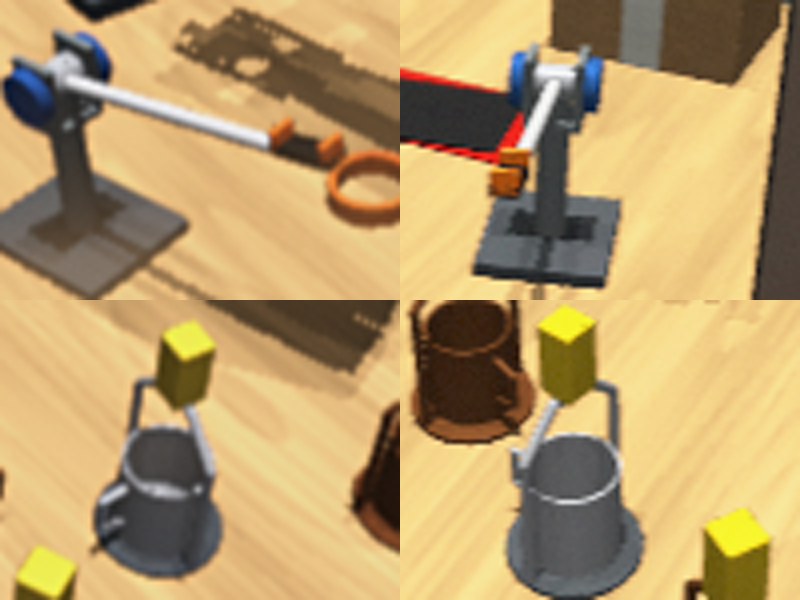

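The zoom shows, in scene, the outer lip at (302.5,177), the inner lip at (290.7,173) and steel grip top centre (377,235). In side, they're at (337,170), (338.7,164.5) and (301.5,236.3). The steel mug's handle points to the left in both views; the bail leg shoulders are visible.

```bash
python3 - <<'E'
from h import *
D={n:np.load(f"pics/{n}0.npz") for n in ("scene","side","wrist")}
P=lambda n,uv,z:plane(D[n]["K"],D[n]["p"],D[n]["R"],uv,z).round(4)
g=lambda n,uv:(D[n]["p"],ray(D[n]["K"],D[n]["R"],uv))
sc=lambda x,y:(330+x/4,225+(y-300)/4); sd=lambda x,y:(260+(x-400)/4,230+(y-300)/4)
print("steel top",P("scene",sc(188,339),.204),P("side",sd(567,325),.204))
print("blue top",P("scene",(342,293),.204),P("side",(221,233),.204))
print("legs scene",P("scene",sc(143,384),.117),P("scene",sc(207,467),.117))
print("legs side",P("side",sd(615,388),.117),P("side",sd(525,460),.117))
print("base",P("scene",sc(158,527),.003),P("side",sd(575,545),.003))
for q in [((160,330),(182,318),(214,338),(192,357))]: print("topcorners scene",[P("scene",sc(*c),.204) for c in q])
for q in [((538,320),(570,306),(596,325),(564,344))]: print("topcorners side",[P("side",sd(*c),.204) for c in q])
print("outer",tri(*g("scene",(302.5,177)),*g("side",(337,170))))
print("inner",tri(*g("scene",(290.7,173)),*g("side",(338.7,164.5))))
E
```

```text
steel top [0.4435 0.1084 0.204 ] [0.4402 0.1122 0.204 ]
blue top [0.6358 0.1869 0.204 ] [0.6284 0.1923 0.204 ]
legs scene [0.4339 0.068  0.117 ] [0.4521 0.149  0.117 ]
legs side [0.4321 0.0652 0.117 ] [0.452  0.1514 0.117 ]
base [0.4453 0.1114 0.003 ] [0.4417 0.1101 0.003 ]
topcorners scene [array([0.4523, 0.0911, 0.204 ]), array([0.4329, 0.0923, 0.204 ]), array([0.4293, 0.1184, 0.204 ]), array([0.453 , 0.1214, 0.204 ])]
topcorners side [array([0.4588, 0.116 , 0.204 ]), array([0.4476, 0.0949, 0.204 ]), array([0.424, 0.104, 0.204]), array([0.433 , 0.1289, 0.204 ])]
outer (array([ 0.47627217, -0.17443503,  0.23851793]), np.float64(0.0012812956820124149))
inner (array([ 0.48949827, -0.21652066,  0.2338625 ]), np.float64(0.002260639613656482))
```

Steel carrier is at about (0.4425, 0.110), and the bail axis at about 77°. The handle is to +x, so the carrier's yaw is about -13°. The seat is at about (0.483, -0.196, 0.230), pointing along about 106°. These agree with the given sizes. I'll rise and go above the carrier, then turn so the jaws close along the bail.

>>> send_rows(translation=[[0.5, -0.4, -0.9], [1, -0.86, -0.9], [1, -0.86, -0.9], [1, -0.86, -0.9], [1, -0.86, 0]], rotation=[[0, 0, 0], [0, 0, 0], [0, 0, 0], [0, 0, 0], [0, 0, 0]], grip=[85, 85, 85, 85, 85])

```text
time: 0.78
eef_pos: [0.3413, -0.4641, 0.3425]
tcp_rot: [0.98, 0.197, 0.001, 0.003]
contact_force: [0.8, -1.3, -0.4]
opening: 0.995
```

>>> send_rows(translation=[[1, -0.86, 0], [1, -0.86, 0], [1, -0.86, 0], [1, -0.86, 0], [1, -0.86, 0]], rotation=[[0, 0, 0], [0, 0, 0], [0, 0, 0], [0, 0, 0], [0, 0, 0]], grip=[85, 85, 85, 85, 85])

```text
time: 1.4
eef_pos: [0.4294, -0.2863, 0.339]
tcp_rot: [0.98, 0.197, -0.0, -0.0]
contact_force: [0.1, 0.4, 0.6]
opening: 0.993
```

>>> send_rows(translation=[[1, -0.86, 0], [1, -0.86, 0], [0.5, -1, 0], [0.3, -1, 0], [0.3, -1, 0]], rotation=[[0, 0, 0], [0, 0, 0], [0, 0, 0], [0, 0, 0], [0, 0, 0]], grip=[85, 85, 85, 85, 85])

```text
time: 2.02
eef_pos: [0.46, -0.1199, 0.3389]
tcp_rot: [0.98, 0.197, -0.0, -0.0]
contact_force: [-0.5, 0.7, 0.0]
opening: 0.995
```

>>> send_rows(translation=[[0.3, -1, 0], [0.3, -1, 0], [0.3, -1, 0], [0.3, -1, 0], [0.3, -1, 0]], rotation=[[0, 0, 0], [0, 0, 0], [0, 0, 0], [0, 0, 0], [0, 0, 0]], grip=[85, 85, 85, 85, 85])

```text
time: 2.65
eef_pos: [0.4436, 0.0357, 0.339]
tcp_rot: [0.98, 0.197, -0.0, -0.0]
contact_force: [0.5, 0.1, -0.5]
opening: 0.998
```

>>> send_rows(translation=[[0.3, -0.7, 0], [0, 0, 0], [0, 0, 0], [0, 0, 0], [0, 0, 0]], rotation=[[0, 0, 0], [0, 0, -1], [0, 0, -1], [0, 0, -1], [0, 0, -1]], grip=[85, 85, 85, 85, 85])

```text
time: 3.28
eef_pos: [0.4439, 0.0576, 0.3389]
tcp_rot: [0.931, 0.365, -0.0, -0.0]
contact_force: [-0.1, -0.6, -0.5]
opening: 0.993
```

>>> send_rows(translation=[[0, 0, 0], [0, 0, 0], [0, 0, 0], [0, 0, 0], [0, 0, 0]], rotation=[[0, 0, -1], [0, 0, -1], [0, 0, -1], [0, 0, -1], [0, 0, -1]], grip=[85, 85, 85, 85, 85])

```text
time: 3.9
eef_pos: [0.444, 0.0575, 0.3389]
tcp_rot: [0.83, 0.558, -0.0, -0.0]
contact_force: [-0.1, -0.5, 0.3]
opening: 0.993
```

>>> send_rows(translation=[[0, 0, 0], [0, 0, 0], [0, 0, 0], [0, 0, 0], [0, 0, 0]], rotation=[[0, 0, -1], [0, 0, -1], [0, 0, -1], [0, 0, -1], [0, 0, -1]], grip=[85, 85, 85, 85, 85])

```text
time: 4.53
eef_pos: [0.444, 0.0575, 0.339]
tcp_rot: [0.689, 0.724, -0.0, -0.0]
contact_force: [-0.1, 0.1, 1.0]
opening: 1.001
```

>>> send_rows(translation=[[0, 0, 0], [0, 0, 0], [0, 0, 0], [0, 0, 0], [0, 0, 0]], rotation=[[0, 0, -1], [0, 0, -1], [0, 0, -1], [0, 0, -1], [0, 0, -1]], grip=[85, 85, 85, 85, 85])

```text
time: 5.15
eef_pos: [0.444, 0.0576, 0.3389]
tcp_rot: [0.516, 0.856, -0.0, -0.0]
contact_force: [-0.7, 0.6, 0.7]
opening: 0.998
```

>>> send_rows(translation=[[0, 0, 0], [0, 0, 0], [0, 0, 0], [0, 0, 0], [0, 0, 0]], rotation=[[0, 0, -1], [0, 0, -1], [0, 0, -1], [0, 0, -1], [0, 0, -1]], grip=[85, 85, 85, 85, 85])

```text
time: 5.78
eef_pos: [0.444, 0.0575, 0.3389]
tcp_rot: [0.319, 0.948, -0.0, -0.0]
contact_force: [0.3, -0.2, 0.6]
opening: 0.992
```

>>> send_rows(translation=[[0, 0, 0], [0, 0, 0], [0, 0, 0], [0, 0, 0], [0, 0, 0]], rotation=[[0, 0, -1], [0, 0, -1], [0, 0, -1], [0, 0, -1], [0, 0, -1]], grip=[85, 85, 85, 85, 85])

```text
time: 6.4
eef_pos: [0.444, 0.0575, 0.3389]
tcp_rot: [0.106, 0.994, 0.0, -0.0]
contact_force: [0.5, 0.7, -0.7]
opening: 0.996
```

```bash
python3 - <<'E'
from h import *
im,K,p,Rm=cam("wrist"); cv2.imwrite("pics/w1.png",im); np.savez("pics/w1.npz",im=im,K=K,p=p,R=Rm)
print(p,Rm[:,2])
for X in ([.4425,.11,.204],[.4345,.0685,.117],[.4515,.151,.117],[.632,.19,.204],[.483,-.1955,.23]): print(proj(K,p,Rm,X))
E
```

```text
[0.36946203 0.07449273 0.48101452] [ 0.29005669 -0.06230534 -0.95497914]
[374.68258461 182.08713566]
[328.48634227 166.8357287 ]
[396.85157315 166.32976457]
[471.97796736 329.0547816 ]
[ 75.19292922 292.06108632]
```

View pics/w1.png

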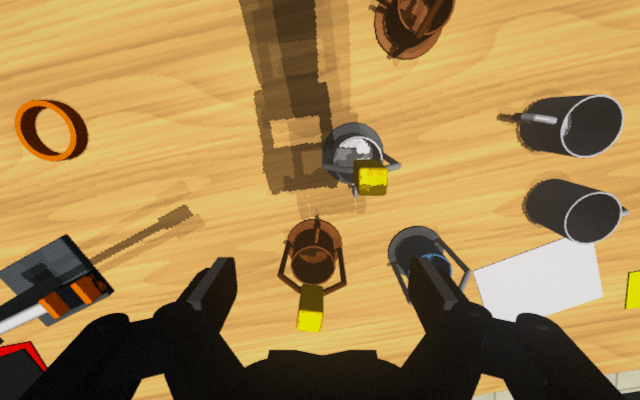

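The wrist view agrees with the estimate: steel grip top at about (373,181) against (375,182) predicted, boom lips at (58,305) and (93,290) with midpoint (76,297) against (75,292). The handle and the bail direction also match. I'll go over the grip and lower.

>>> send_rows(translation=[[0.21, 0.85, 0], [0.21, 0.85, 0], [0, 0, 0.9], [0, 0, 0.9], [0, 0, 0.9]], rotation=[[0, 0, 0], [0, 0, 0], [0, 0, 0], [0, 0, 0], [0, 0, 0]], grip=[85, 85, 85, 85, 85])

```text
time: 7.08
eef_pos: [0.4425, 0.1102, 0.2573]
tcp_rot: [0.108, 0.994, -0.0, -0.0]
contact_force: [-0.5, 0.1, -0.7]
opening: 0.997
```

>>> send_rows(translation=[[0, 0, 0.5], [0, 0, 0], [0, 0, 0]], rotation=[[0, 0, 0], [0, 0, 0], [0, 0, 0]], grip=[85, 85, 85])

```text
time: 7.45
eef_pos: [0.4435, 0.11, 0.2446]
tcp_rot: [0.107, 0.994, 0.0, 0.001]
contact_force: [-0.5, 0.1, 0.7]
opening: 0.992
```

```bash
python3 - <<'E'
from h import *
im,K,p,Rm=cam("wrist"); cv2.imwrite("pics/w2.png",im)
s=ctrl.get_state(); print(s["eef_pos"]); e=s["eef_pos"]
print(proj(K,p,Rm,[e[0],e[1],.204]))
E
```

```text
[0.44356869 0.11003754 0.24480501]
[320.71858462 232.50821071]
```

View pics/w2.png

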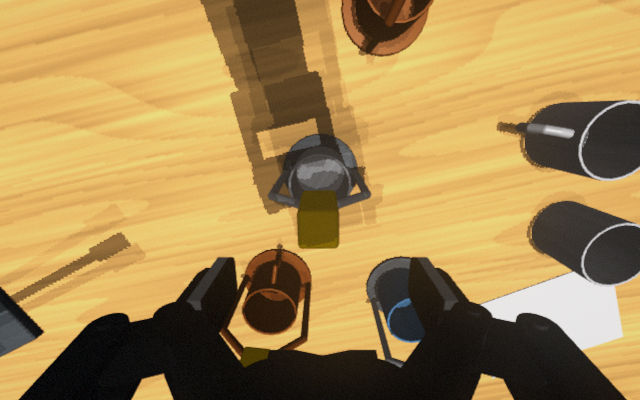

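The grip's top face is centred at about (318,229) against (321,232) expected, square to the jaws, so the error is within 2 mm. I'll descend and grip.

>>> send_rows(translation=[[0.06, 0, 0.7], [0, 0, 0.7], [0, 0, 0.7], [0, 0, 0.63], [0, 0, 0]], rotation=[[0, 0, 0], [0, 0, 0], [0, 0, 0], [0, 0, 0], [0, 0, 0]], grip=[85, 85, 85, 85, 85])

```text
time: 8.12
eef_pos: [0.4406, 0.1104, 0.161]
tcp_rot: [0.107, 0.994, -0.0, -0.001]
contact_force: [0.2, -0.2, 0.1]
opening: 0.997
```

>>> send_rows(translation=[[0, 0, 0], [0, 0, 0], [0, 0, 0], [0, 0, 0], [0, 0, 0]], rotation=[[0, 0, 0], [0, 0, 0], [0, 0, 0], [0, 0, 0], [0, 0, 0]], grip=[60, 40, 24, 20, 20], squeeze=50)

```text
time: 8.75
eef_pos: [0.4415, 0.1101, 0.1622]
tcp_rot: [0.107, 0.994, -0.0, 0.001]
contact_force: [0.2, -1.7, 3.9]
opening: 0.327
```

>>> send_rows(translation=[[0, 0, 0], [0, 0, 0], [0, 0, 0]], rotation=[[0, 0, 0], [0, 0, 0], [0, 0, 0]], grip=[20, 20, 20])

```text
time: 9.12
eef_pos: [0.4415, 0.1101, 0.1622]
tcp_rot: [0.107, 0.994, -0.0, 0.001]
contact_force: [-0.7, -3.2, 4.8]
opening: 0.321
```

Gripped (27.4 mm opening). Next I'll lift 118 mm while turning the carrier in line with the boom.

>>> send_rows(translation=[[0, 0, -0.3], [0, 0, -0.6], [0, 0, -0.7], [0, 0, -0.7], [0, 0, -0.7]], rotation=[[0, 0, 0], [0, 0, 0], [0, 0, 0], [0, 0, 0.3], [0, 0, 0.7]], grip=[20, 20, 20, 20, 20])

```text
time: 9.75
eef_pos: [0.4396, 0.1109, 0.2499]
tcp_rot: [0.152, 0.988, 0.0, -0.002]
contact_force: [-1.4, -0.6, -5.5]
opening: 0.323
```

>>> send_rows(translation=[[0, 0, -0.6], [0, 0, -0.33], [0, 0, 0], [0, 0, 0], [0, 0, 0]], rotation=[[0, 0, 1], [0, 0, 1], [0, 0, 1], [0, 0, 1], [0, 0, 1]], grip=[20, 20, 20, 20, 20])

```text
time: 10.38
eef_pos: [0.4397, 0.1109, 0.2771]
tcp_rot: [0.362, 0.932, -0.0, -0.002]
contact_force: [-0.1, -0.4, -5.1]
opening: 0.321
```

>>> send_rows(translation=[[0, 0, 0], [0, 0, 0], [0, 0, 0], [0, 0, 0], [0, 0, 0]], rotation=[[0, 0, 1], [0, 0, 1], [0, 0, 1], [0, 0, 1], [0, 0, 1]], grip=[20, 20, 20, 20, 20])

```text
time: 11.0
eef_pos: [0.4397, 0.111, 0.2771]
tcp_rot: [0.555, 0.832, -0.001, -0.002]
contact_force: [-0.1, 0.9, -4.3]
opening: 0.324
```

>>> send_rows(translation=[[0, 0, 0], [0, 0, 0], [-0.3, -0.1, 0], [-0.6, -0.15, 0], [-0.7, -0.2, 0]], rotation=[[0, 0, 0.8], [0, 0, 0.5], [0, 0, 0], [0, 0, 0], [0, 0, 0]], grip=[20, 20, 20, 20, 20])

```text
time: 11.62
eef_pos: [0.4407, 0.06, 0.2781]
tcp_rot: [0.6, 0.8, -0.0, -0.001]
contact_force: [0.1, -0.1, -4.9]
opening: 0.321
```

>>> send_rows(translation=[[-0.7, -0.2, 0], [-0.7, -0.2, 0], [-0.7, -0.2, 0], [-0.7, -0.2, 0], [-0.7, -0.2, 0]], rotation=[[0, 0, 0], [0, 0, 0], [0, 0, 0], [0, 0, 0], [0, 0, 0]], grip=[20, 20, 20, 20, 20])

```text
time: 12.25
eef_pos: [0.4411, -0.0494, 0.2782]
tcp_rot: [0.6, 0.8, -0.0, -0.001]
contact_force: [-0.1, 0.2, -5.0]
opening: 0.322
```

>>> send_rows(translation=[[-0.6, -0.15, 0], [-0.3, -0.1, 0], [0, 0, 0], [0, 0, 0]], rotation=[[0, 0, 0], [0, 0, 0], [0, 0, 0], [0, 0, 0]], grip=[20, 20, 20, 20])

```text
time: 12.75
eef_pos: [0.442, -0.0761, 0.2791]
tcp_rot: [0.6, 0.8, 0.0, -0.0]
contact_force: [1.1, 0.3, -5.1]
opening: 0.324
```

```bash
python3 - <<'E'
from h import *
L=[]
for n in ("scene","side","wrist"):
    im,K,p,Rm=cam(n); np.savez(f"pics/{n}3.npz",im=im,K=K,p=p,R=Rm); L.append(im)
s=ctrl.get_state(); print(s["eef_pos"],s["tcp_rot"],s["contact_force"],s["opening"],s["qpos"])
z=lambda im,x,y,w,h,f:cv2.resize(im[y:y+h,x:x+w],None,fx=f,fy=f,interpolation=cv2.INTER_CUBIC)
A=np.hstack([z(L[0],225,125,133,100,3),z(L[1],300,105,133,100,3)])
w=cv2.resize(L[2],(480,300)); A=np.vstack([A,np.pad(w,((0,0),(0,A.shape[1]-480),(0,0)))]); print(A.shape)
cv2.imwrite("pics/z3.png",A)
E
```

```text
[ 0.44215373 -0.07608336  0.27929306] [ 6.00156544e-01  7.99882556e-01  9.99169764e-05 -9.95371952e-05] [ 0.15703634  0.93014609 -6.47323465] 0.32293165554705244 [-3.97380068e-01 -2.71243549e-01  2.05027552e+00  2.47686738e-04
  1.36270503e+00 -6.80833961e-01]
(600, 798, 3)
```

View pics/z3.png

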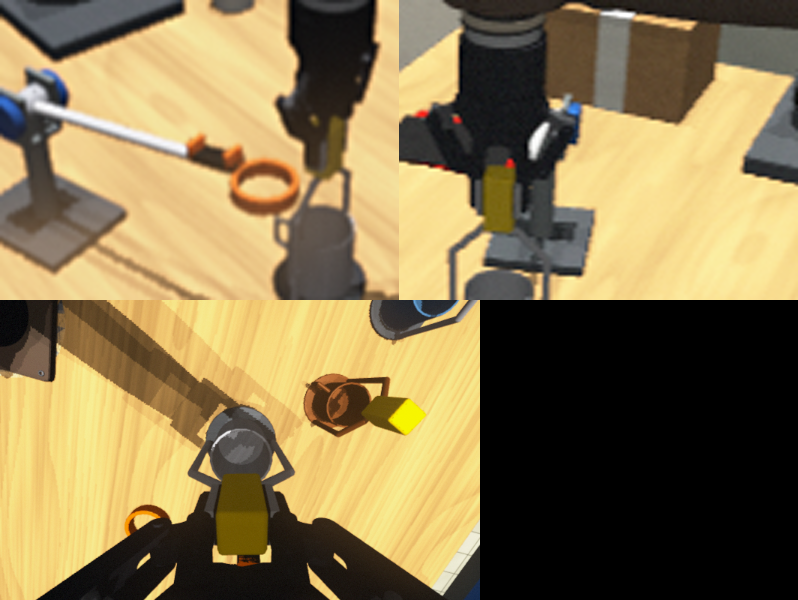

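The scene crop shows the lips at (290,173) and (302,177), unchanged, with the carrier in line beyond the tip. In the wrist view an orange lip shows past the grip at about (331,347) full-size. Next I'll check the lateral offset using masks.

```bash
python3 - <<'E'
from h import *
s=ctrl.get_state(); T=R.from_quat(s["tcp_rot"]); e=s["eef_pos"]; B={}
roi={"scene":(280,162,312,188),"side":(325,155,350,182),"wrist":(290,320,380,362)}
for n,t in (("scene",3),("side",0),("wrist",3)):
    d=np.load(f"pics/{n}{t}.npz"); hsv=cv2.cvtColor(d["im"],cv2.COLOR_BGR2HSV); m=cv2.inRange(hsv,(5,150,60),(19,255,255))
    x0,y0,x1,y1=roi[n]; k,l,st,c=cv2.connectedComponentsWithStats(m[y0:y1,x0:x1])
    for i in range(1,k):
        if st[i,4]>8: print(n,c[i]+[x0,y0],st[i]+[x0,y0,0,0,0])
    B[n]=(d["K"],d["p"],d["R"])
K,p,Rm=B["wrist"]
for zz in (.235,.245):
  for u in (317,331,347):
    q=plane(K,p,Rm,(u,347),zz); print(zz,u,q,"tool",T.inv().apply(q-e)*1000)
for X in ([.483,-.1955,.23],[.4763,-.1744,.2385],[.4895,-.2165,.2339],[.5556,-.4568,.19]): print("tool frame mm",T.inv().apply(np.array(X)-e)*1000, "wrist px",proj(K,p,Rm,X))
E
```

```text
scene [289.88888889 173.07407407] [288 170   5   8  27]
scene [304.52427184 179.85436893] [299 173  13  15 103]
side [336.75294118 167.57647059] [332 161  11  13  85]
wrist [325.72820513 349.09230769] [315 341  28  15 195]
0.235 317 [ 0.46544651 -0.16964803  0.235     ] tool [-96.35792035  -3.80111562  44.26601094]
0.235 331 [ 0.47580461 -0.16661418  0.235     ] tool [-96.34146599   6.99212841  44.26645123]
0.235 347 [ 0.48764212 -0.16314701  0.235     ] tool [-96.32266149  19.32694389  44.26695441]
0.245 317 [ 0.46303958 -0.16066198  0.245     ] tool [-87.05449808  -3.59890762  34.26861592]
0.245 331 [ 0.47284179 -0.15779094  0.245     ] tool [-87.03892676   6.61509735  34.26903258]
0.245 347 [ 0.48404403 -0.15450985  0.245     ] tool [-87.02113144  18.28794252  34.26950876]
tool frame mm [-126.08841646    5.82311731   49.25809985] wrist px [329.02460017 371.95598242]
tool frame mm [-103.95425119    5.2907978    40.76425717] wrist px [328.81037596 358.50208159]
tool frame mm [-148.06718427    6.1918779    45.35197882] wrist px [329.3556106  396.84711547]
tool frame mm [-397.27690921    2.45964374   89.18225857] wrist px [323.70503345 520.06082716]
```

All three views agree: the seat is 126 mm further in and 5 mm to tool +y. Thread in along the boom, watching the force.

>>> send_rows(translation=[[-0.1, 0.08, 0], [-0.3, 0.09, 0], [-0.4, 0, 0], [-0.4, 0, 0], [-0.4, 0, 0]], rotation=[[0, 0, 0], [0, 0, 0], [0, 0, 0], [0, 0, 0], [0, 0, 0]], grip=[20, 20, 20, 20, 20])

```text
time: 13.52
eef_pos: [0.4607, -0.1225, 0.2792]
tcp_rot: [0.601, 0.799, -0.0, -0.0]
contact_force: [0.1, -0.3, -4.8]
opening: 0.321
```

>>> send_rows(translation=[[-0.4, 0, 0], [-0.4, 0, 0], [-0.4, 0, 0], [-0.3, 0, 0], [-0.3, 0, 0]], rotation=[[0, 0, 0], [0, 0, 0], [0, 0, 0], [0, 0, 0], [0, 0, 0]], grip=[20, 20, 20, 20, 20])

```text
time: 14.15
eef_pos: [0.4756, -0.1737, 0.2793]
tcp_rot: [0.601, 0.8, 0.0, -0.0]
contact_force: [0.3, 0.0, -5.8]
opening: 0.32
```

>>> send_rows(translation=[[-0.3, 0, 0], [-0.3, 0, 0], [-0.15, 0, 0], [0, 0, 0], [0, 0, 0]], rotation=[[0, 0, 0], [0, 0, 0], [0, 0, 0], [0, 0, 0], [0, 0, 0]], grip=[20, 20, 20, 20, 20])

```text
time: 14.78
eef_pos: [0.4817, -0.1946, 0.2793]
tcp_rot: [0.601, 0.8, 0.0, -0.0]
contact_force: [-0.0, 0.2, -4.1]
opening: 0.322
```

```bash
python3 - <<'E'
from h import *
L=[]
for n in ("scene","side"):
    im,K,p,Rm=cam(n); np.savez(f"pics/{n}4.npz",im=im,K=K,p=p,R=Rm); L.append(im)
    print(n,proj(K,p,Rm,[.483,-.1955,.23]))
s=ctrl.get_state(); e=s["eef_pos"]; T=R.from_quat(s["tcp_rot"])
print(e,s["contact_force"],s["opening"],T.inv().apply(np.array([.483,-.1955,.23])-e)*1000)
z=lambda im,x,y,w,h,f:cv2.resize(im[y:y+h,x:x+w],None,fx=f,fy=f,interpolation=cv2.INTER_CUBIC)
cv2.imwrite("pics/z4.png",np.hstack([z(L[0],250,130,80,100,5),z(L[1],300,115,80,100,5)]))
E
```

```text
scene [296.62731017 176.91635982]
side [337.91612332 168.68565078]
[ 0.48172667 -0.19452238  0.27931205] [ 0.20594782 -0.73370176 -3.60284416] 0.31677929379848285 [-1.30164006  0.9482209  49.31188626]
```

View pics/z4.png

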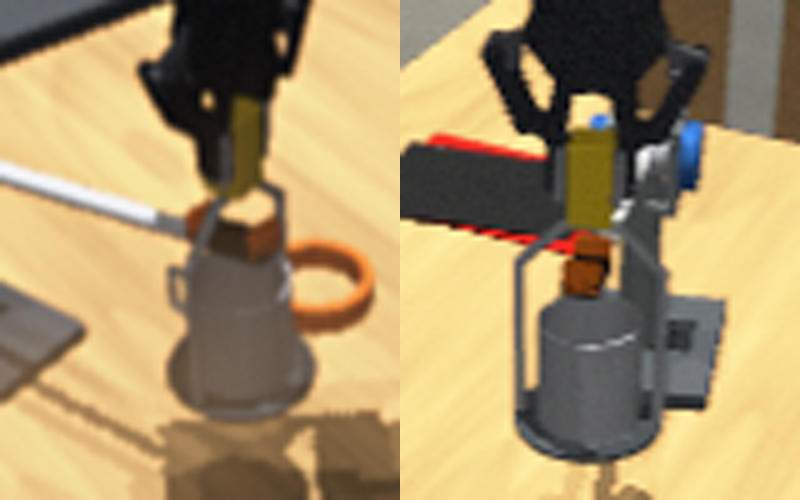

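Scene and side both show the boom threaded through the bail, with the bar above the black seat between the lips and the rim clear below. I'll lower gently to contact.

>>> send_rows(translation=[[0.02, 0.03, 0.1], [0, 0, 0.2], [0, 0, 0.2], [0, 0, 0.2], [0, 0, 0.1]], rotation=[[0, 0, 0], [0, 0, 0], [0, 0, 0], [0, 0, 0], [0, 0, 0]], grip=[20, 20, 20, 20, 20])

```text
time: 15.5
eef_pos: [0.4822, -0.1939, 0.2545]
tcp_rot: [0.601, 0.8, -0.0, -0.001]
contact_force: [-0.3, -0.1, -4.2]
opening: 0.318
```

>>> send_rows(translation=[[0, 0, 0.05], [0, 0, 0.05], [0, 0, 0.05], [0, 0, 0.05], [0, 0, 0.05]], rotation=[[0, 0, 0], [0, 0, 0], [0, 0, 0], [0, 0, 0], [0, 0, 0]], grip=[20, 20, 20, 20, 20])

```text
time: 16.12
eef_pos: [0.4826, -0.194, 0.2479]
tcp_rot: [0.601, 0.8, 0.0, 0.0]
contact_force: [0.8, 1.3, -2.2]
opening: 0.319
```

>>> send_rows(translation=[[0.01, 0, 0.08], [0.01, 0, 0.08], [0.01, 0, 0.08], [0.01, 0, 0.08], [0.01, 0, 0.08]], rotation=[[0, 0, 0], [0, 0, 0], [0, 0, 0], [0, 0, 0], [0, 0, 0]], grip=[20, 20, 20, 20, 20])

```text
time: 16.75
eef_pos: [0.4821, -0.1925, 0.2358]
tcp_rot: [0.601, 0.8, 0.0, 0.0]
contact_force: [-0.6, 1.4, -2.3]
opening: 0.319
```

>>> send_rows(translation=[[0.01, 0, 0.08], [0.01, 0, 0.08], [0.01, 0, 0.08], [0.01, 0, 0.08], [0.01, 0, 0.08]], rotation=[[0, 0, 0], [0, 0, 0], [0, 0, 0], [0, 0, 0], [0, 0, 0]], grip=[20, 20, 20, 20, 20])

```text
time: 17.38
eef_pos: [0.4818, -0.1912, 0.2238]
tcp_rot: [0.601, 0.8, -0.0, 0.0]
contact_force: [1.9, 1.2, -2.1]
opening: 0.321
```

>>> send_rows(translation=[[0.01, 0, 0.08], [0, 0, 0.08], [0, 0, 0.05], [0, 0, 0], [0, 0, 0]], rotation=[[0, 0, 0], [0, 0, 0], [0, 0, 0], [0, 0, 0], [0, 0, 0]], grip=[20, 20, 20, 20, 20])

```text
time: 18.0
eef_pos: [0.4816, -0.1908, 0.2177]
tcp_rot: [0.601, 0.8, 0.0, 0.0]
contact_force: [2.4, 1.0, -1.2]
opening: 0.321
```

Contact came at z≈0.250 and the arm is sinking with the carrier; a small sideways force (+x, 2.4 N) is building, so I'll average the force and look.

```bash
cat > fz.py <<'E'
from h import *
import sys
F=[];M=[]
for i in range(int(sys.argv[1])):
    im,K,p,Rm=cam("scene" if i%2 else "side"); s=ctrl.get_state(); F.append(s["contact_force"]); M.append(s["wrist_torque"])
    if i<2: cv2.imwrite(f"pics/l{i}_{sys.argv[2]}.png",im)
    if i==0: a=im
    if i==1: b=im
T=R.from_quat(s["tcp_rot"]); print("t",s["time"],"p",s["eef_pos"],"F",np.mean(F,0).round(2),"+-",np.std(F,0).round(2),"tool F",T.inv().apply(np.mean(F,0)).round(2),"tool M",T.inv().apply(np.mean(M,0)).round(3))
z=lambda im,x,y,w,h,f:cv2.resize(im[y:y+h,x:x+w],None,fx=f,fy=f,interpolation=cv2.INTER_CUBIC)
cv2.imwrite(f"pics/z_{sys.argv[2]}.png",np.hstack([z(b,250,140,80,100,5),z(a,300,125,80,100,5)]))
E
python3 fz.py 8 5
```

```text
t 18.4 p [ 0.48164072 -0.19080033  0.21760148] F [ 1.19  1.36 -1.24] +- [0.36 0.51 0.48] tool F [0.98 1.52 1.25] tool M [-0.357  0.167  0.012]
```

View pics/z_5.png

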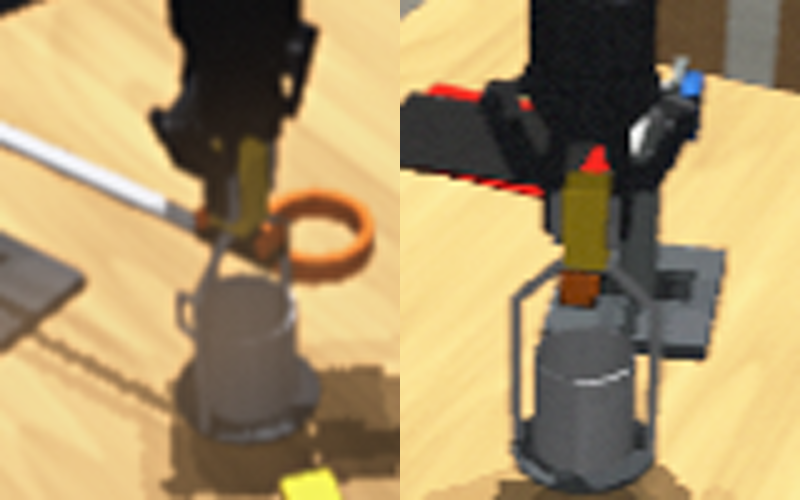

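Side view: the lip (580) is centred under the grip (587) once perspective is allowed for; the bar sits between the lips. About 1.2 N is still carried by the gripper, or about 20 mm more. I'll ease on down and relieve the sideways load.

>>> send_rows(translation=[[0.02, 0.03, 0.05], [0.01, 0.02, 0.08], [0.01, 0, 0.08], [0, 0, 0.08], [0, 0, 0.08]], rotation=[[0, 0, 0], [0, 0, 0], [0, 0, 0], [0, 0, 0], [0, 0, 0]], grip=[20, 20, 20, 20, 20])

```text
time: 19.02
eef_pos: [0.4825, -0.1894, 0.2063]
tcp_rot: [0.601, 0.8, -0.0, -0.0]
contact_force: [-1.9, -2.0, -0.6]
opening: 0.322
```

>>> send_rows(translation=[[0, 0, 0.07], [0, 0, 0.06], [0, 0, 0.04], [0, 0, 0], [0, 0, 0]], rotation=[[0, 0, 0], [0, 0, 0], [0, 0, 0], [0, 0, 0], [0, 0, 0]], grip=[20, 20, 20, 20, 20])

```text
time: 19.65
eef_pos: [0.4826, -0.1892, 0.2014]
tcp_rot: [0.601, 0.8, -0.0, -0.0]
contact_force: [-2.1, -2.4, 0.4]
opening: 0.32
```

```bash
python3 fz.py 10 6
```

```text
t 20.15 p [ 0.48265089 -0.18924976  0.2013459 ] F [-2.28 -1.83 -0.66] +- [0.46 0.72 0.85] tool F [-1.13 -2.7   0.66] tool M [ 0.514 -0.242  0.007]
```

>>> send_rows(translation=[[-0.01, -0.016, 0.03], [-0.01, -0.016, 0.04], [0, 0, 0.04], [0, 0, 0.03], [0, 0, 0]], rotation=[[0, 0, 0], [0, 0, 0], [0, 0, 0], [0, 0, 0], [0, 0, 0]], grip=[20, 20, 20, 20, 20])

```text
time: 20.78
eef_pos: [0.4824, -0.1896, 0.1972]
tcp_rot: [0.601, 0.8, 0.001, 0.0]
contact_force: [1.4, 3.4, -1.0]
opening: 0.322
```

```bash
python3 fz.py 16 7
```

```text
t 21.575 p [ 0.48190932 -0.1900869   0.19712258] F [ 2.01  3.03 -0.45] +- [0.56 0.48 0.44] tool F [2.35 2.77 0.45] tool M [-0.551  0.438 -0.021]
```

>>> send_rows(translation=[[0.007, 0.008, 0.04], [0.007, 0.008, 0.05], [0, 0, 0.05], [0, 0, 0.05], [0, 0, 0.04]], rotation=[[0, 0, 0], [0, 0, 0], [0, 0, 0], [0, 0, 0], [0, 0, 0]], grip=[20, 20, 20, 20, 20])

```text
time: 22.2
eef_pos: [0.4821, -0.19, 0.1902]
tcp_rot: [0.601, 0.8, -0.001, 0.0]
contact_force: [-1.2, -0.9, 0.2]
opening: 0.32
```

```bash
python3 fz.py 20 8
```

```text
t 23.2 p [ 0.48226174 -0.18965283  0.19026038] F [-1.05 -2.19  0.13] +- [0.72 0.72 0.4 ] tool F [-1.81 -1.62 -0.13] tool M [ 0.293 -0.351  0.01 ]
```

The vertical load on the gripper is now 0.1 N, so the arm carries the weight. I'll relieve the small residual sideways force, reduce the squeeze and pause, then look.

>>> send_rows(translation=[[-0.006, -0.006, -0.02], [0, 0, 0], [0, 0, 0], [0, 0, 0], [0, 0, 0]], rotation=[[0, 0, 0], [0, 0, 0], [0, 0, 0], [0, 0, 0], [0, 0, 0]], grip=[20, 20, 20, 20, 20], squeeze=20)

```text
time: 23.82
eef_pos: [0.4822, -0.1897, 0.1908]
tcp_rot: [0.601, 0.8, 0.0, 0.0]
contact_force: [-0.9, -2.4, -0.2]
opening: 0.322
```

```bash
python3 fz.py 14 9
```

```text
t 24.525 p [ 0.48219825 -0.18969898  0.19083725] F [-0.04 -1.27 -0.02] +- [0.51 0.52 0.4 ] tool F [-1.21 -0.4   0.02] tool M [ 0.054 -0.265  0.   ]
```

View pics/z_9.png

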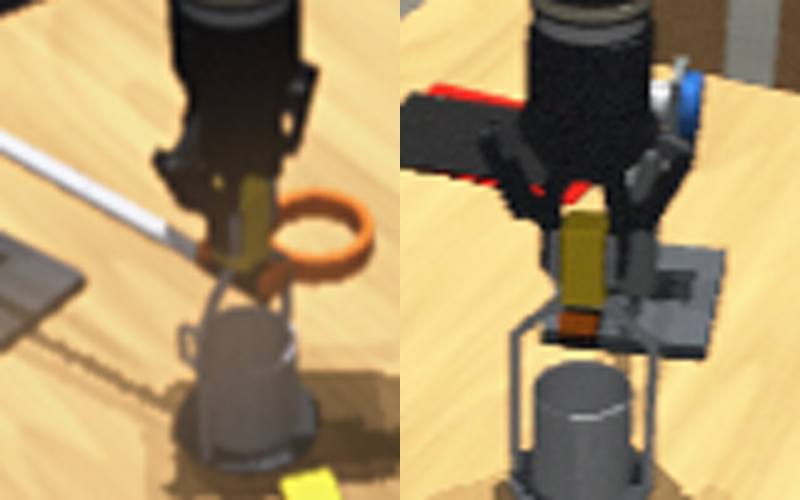

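The gripper carries nothing vertically (0.0 N) and the bar lies between the lips with the arm settled. I'll open slowly.

>>> send_rows(translation=[[0, 0, 0], [0, 0, 0], [0, 0, 0], [0, 0, 0], [0, 0, 0]], rotation=[[0, 0, 0], [0, 0, 0], [0, 0, 0], [0, 0, 0], [0, 0, 0]], grip=[27, 28, 29, 31, 34])

```text
time: 25.15
eef_pos: [0.4821, -0.1896, 0.1908]
tcp_rot: [0.601, 0.8, 0.0, -0.0]
contact_force: [-0.7, -0.5, 0.7]
opening: 0.397
```

>>> send_rows(translation=[[0, 0, 0], [0, 0, 0], [0, 0, 0], [0, 0, 0], [0, 0, 0]], rotation=[[0, 0, 0], [0, 0, 0], [0, 0, 0], [0, 0, 0], [0, 0, 0]], grip=[38, 44, 50, 56, 62])

```text
time: 25.78
eef_pos: [0.4821, -0.1898, 0.1908]
tcp_rot: [0.601, 0.8, 0.0, -0.0]
contact_force: [-0.2, -0.5, 0.0]
opening: 0.724
```

```bash
python3 fz.py 2 10; python3 - <<'E'
from h import *
im,K,p,Rm=cam("wrist"); cv2.imwrite("pics/w10.png",im); print(ctrl.get_state()["opening"])
a=cv2.resize(cv2.imread("pics/w10.png"),(560,350)); b=cv2.imread("pics/z_10.png"); b=cv2.resize(b,(400,250))
A=np.zeros((600,560,3),np.uint8); A[:350]=a; A[350:,:400]=b; cv2.imwrite("pics/c10.png",A)
E
```

```text
t 25.875 p [ 0.48212083 -0.18978519  0.19083808] F [ 0.02 -0.58 -0.2 ] +- [0.76 0.67 0.2 ] tool F [-0.56 -0.14  0.2 ] tool M [-0.038  0.     0.003]
0.7318059067075363
```

View pics/c10.png

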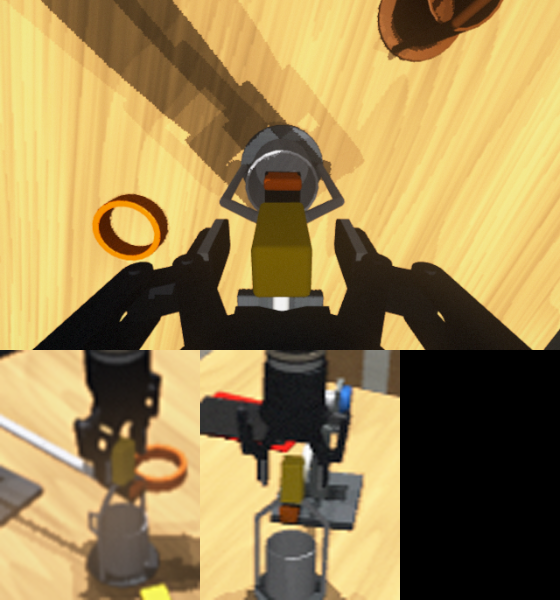

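The grip is free between the open fingers (about 17 mm clear each side), the carrier hangs square with the bar inside the lips. I'll rise straight up.

>>> send_rows(translation=[[0, 0, -0.2], [0, 0, -0.4], [0, 0, -0.5], [0, 0, -0.5], [0, 0, -0.6]], rotation=[[0, 0, 0], [0, 0, 0], [0, 0, 0], [0, 0, 0], [0, 0, 0]], grip=[62, 62, 62, 62, 62])

```text
time: 26.55
eef_pos: [0.4822, -0.1898, 0.2583]
tcp_rot: [0.601, 0.8, 0.0, 0.0]
contact_force: [0.1, -0.8, -0.0]
opening: 0.73
```

>>> send_rows(translation=[[0, 0, -0.7], [0, 0, -0.7], [0, 0, -0.7], [0, 0, -0.4], [0, 0, 0]], rotation=[[0, 0, 0], [0, 0, 0], [0, 0, 0], [0, 0, 0], [0, 0, 0]], grip=[62, 62, 62, 62, 62])

```text
time: 27.18
eef_pos: [0.4825, -0.19, 0.3333]
tcp_rot: [0.601, 0.8, 0.0, 0.001]
contact_force: [0.3, -0.8, 0.3]
opening: 0.73
```

>>> send_rows(translation=[[0, 0, 0], [0, 0, 0], [0, 0, 0], [0, 0, 0], [0, 0, 0]], rotation=[[0, 0, 0], [0, 0, 0], [0, 0, 0], [0, 0, 0], [0, 0, 0]], grip=[62, 62, 62, 62, 62])

```text
time: 27.8
eef_pos: [0.4821, -0.1898, 0.3317]
tcp_rot: [0.601, 0.8, -0.0, -0.0]
contact_force: [-0.5, -0.6, 0.3]
opening: 0.724
```

```bash
python3 fz.py 2 11; python3 - <<'E'
from h import *
# motion check: compare with picture taken after 0.5 s of looks
a=cv2.imread("pics/l0_11.png").astype(int)
for i in range(9): im=cam("side")[0]
d=np.abs(im.astype(int)-a).max(2); print("changed px",(d>40).sum(), ctrl.get_state()["time"])
b0=np.load("pics/scene0.npz")["im"].astype(int); b=cv2.imread("pics/l1_11.png").astype(int)
print("blue carrier change",(np.abs(b-b0).max(2)[285:352,318:358]>40).sum())
s=cv2.imread("pics/l1_11.png"); cv2.imwrite("pics/c11.png",np.hstack([cv2.resize(s[130:280,220:370],(400,400)),cv2.resize(im[115:265,270:420],(400,400))]))
E
```

```text
t 27.9 p [ 0.4821204  -0.18978529  0.33181242] F [ 0.17  0.29 -0.23] +- [0.29 0.24 0.29] tool F [0.23 0.24 0.23] tool M [0.002 0.039 0.009]
changed px 15 28.35
blue carrier change 22
```

View pics/c11.png

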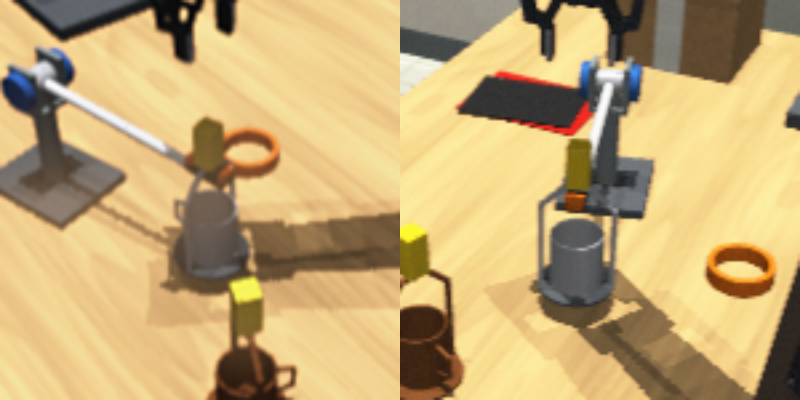

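The carrier hangs on the seat between the lips, level and still, and the gripper is well clear above it. I'll hand in.

```bash
python3 -c "
from plant import ticket; print(ticket.sign_off())"
```

```text
the job is handed in; nothing more can be done
None
```

The steel mug's carrier now hangs by its bail in the black seat of the cooling arm, between the orange lips, and the job is handed in. I lifted it by the yellow grip, turned it in line with the arm and slid it over the tip from outside. I then eased it down about 59 mm with the arm and let go.

- **Before letting go:** the gripper felt no vertical load (0.0 N average), and the arm had settled. About 1.2 N of sideways force was left. It had swung between roughly ±2.7 N as I nudged the carrier during lowering.
- **After letting go:** the carrier hung upright between the lips. Two side-camera pictures 0.45 s apart were almost identical (15 pixels changed), and the gripper was well clear above it.
- **Blue carrier:** only 22 pixels changed around it since the start, so it appears unmoved.
- **Time:** robot time at hand-in was about 28.4 s, and no check failed.

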